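Draw a dropped thrust washer out from under a fixed coupling guard

ROBOT

A 6-joint arm with a two-finger parallel gripper is mounted at the origin on a cart in front of the work surface, level with it; the furniture and walls round the work are solid. World frame = base frame: x ahead of the robot, y to its left, z up, the work surface at z = 0. Lengths are in mm, angles in rad, forces in N, time in s.
With the tool pointing down it reaches from about 425 to 950 mm from the base axis. Payload 3.5 kg.
Tool frame: the origin (TCP) lies midway between the tips of the shut fingers; the grasp point (between the pads) lies 19 mm behind it (robot.pinch_z is the distance from the TCP to the grasp point, in mm); z points along the fingers, y is the line along which they close (so a half turn about z gives the same grasp; the last joint's range is limited). The gripper opens to 85 mm and grips with 20 to 120 N. Pads are 22 mm wide; open, the fingers measure 114 mm over their backs; the gripper's body (76 mm by 85 mm) begins 54 mm behind the grasp point. The pads swing forward as they close: fully open they stand 13 mm farther back than shut.
Start: joints at [-1.457, 0.286, 1.577, -0, 1.279, -0.15], TCP at [176.031, -651.628, 231.325] pointing down, gripper open.
Joint ranges: [-2.77, 2.77], [-0.9, 2.22], [0.21, 2.48], [-1.53, 4.67], [0.24, 2.81], [-2.84, 2.84]. Speed limits (rad/s): [2.79, 2.79, 3.14, 3.14, 3.14, 3.14].

INTERFACE

Orientations are given as a unit quaternion [w, x, y, z].
In Python, from plant import monitor, eyes, job, robot gives the robot as it stands. The module is installed in compiled form; this text tells all that it offers.
- The arm moves only by the tool play_rows, never from a script. Its argument "increments" is text: rows parted by semicolons, each of 7 numbers parted by spaces: the shift along the tool's x, y, z as a fraction of full scale, then the turn, a rotation vector about the tool's x, y, z as a fraction of full scale, then the gripper's target within -1 to 1 (shut at 1, half-way at 0, fully open at -1). In form: tx ty tz ax ay az fingers; .... A call has 1 to 10 rows; each row is the pose to reach, as a shift and turn from the pose commanded when the call began, along the tool's axes at that moment, turning the shorter way round; what a row does not reach only later rows make up. Full scale, the value 1, is 0.25 m for a shift and pi rad for a turn. A row lasts 1/8 s, in which the tool goes at most 62.5 mm and 10.7 degrees, less where a joint would pass 70% of its speed; a pose out of reach is approached as far as the arm can. A call with a number of a shift or a turn outside -1 to 1 is refused whole. A call with a gripper value outside its range is refused whole. The fingers move at their own pace and stop on an object; "squeeze" is the grip in N (left out, the last holds). Time passes only in rows, so rows that repeat a pose let the fingers close. It gives the time, the measured TCP pose, the force and the opening at its end, in the units of the state.
- monitor.sense(): the state, without advancing time (a new reading comes with each control period).
- eyes.get_image(name): name is "scene" or "top" or "wrist"; returns a dict with "img" (400x640x3 uint8, blue, green, red), "depth" (400x640 float32, mm along the optical axis (not along the pixel's ray), 0 where there is no reading), "fx", "fy", "cx", "cy" (pixels), "origin" and "attitude" of the camera in the world. Camera axes: x right, y down, z forward; pixel columns grow to the right and rows downward; lengths in mm; the calibration is good to about 2 mm. The wrist camera is an equidistant fisheye: a pixel r from the principal point sees the ray r / f radians off the axis. A picture is of the moment at which its call begins.
- job.hand_in(): hands the job in, once; it reports no verdict.
The state is a dict: "clock": time; "joint_positions": joint angles; "qvel": joint speeds; "joint_torque": joint torques, N m; "ee_pos": TCP position; "orientation": TCP orientation; "force": force on the tool from outside, world axes, zero at the start; "ft_torque": the same for the moment, N m; "finger_gap": finger opening in mm.
Only numpy, scipy, OpenCV 4.12 (cv2) and the standard library are available. Lean on these libraries where they do the work, as an engineer would, in place of code of your own. Each camera call takes 0.05 s, during which the arm holds its last target. There are 200 camera calls.

TASK

A thin steel thrust washer has dropped under the clear guard of the run-in rig, where no hand fits. Take the drawing hook by its wooden crossbar, reach its nib in through the guard's mouth and down into the washer's hole, and draw the washer along the tray until it lies flat a good hand's breadth (about 10 cm) out in front of the mouth; then put the hook down on the tray or back on its rest, its nib clear of the washer. The hook's rod is bent from use, so feel for the tray: keep the nib lightly down while you pull, without digging it into the mat, the washer or the guard, and leave the other parts alone.

Things in the scene. Friction and masses are not known exactly. Their poses are not given: they have to be found in the camera images.
- guard_mouth (a point): point on the tray in the middle of the guard's mouth, the opening in the guard's end face on the robot's right. y points straight in (about world +y), x sideways away from the robot (about world +x), z up. The mouth is 80 mm high under a rail 20 mm thick and spans x = -100 to +100 mm; inside, x = -98 to +8 mm is free, the rig fills the rest
- guard: the fixed guard: a box of 20 mm aluminium profile and clear sheet, 240 mm wide, 260 mm deep, 135 mm high, roofed, screwed to the tray, closed all round but for its mouth; inside stands a motor coupled to a gear housing. Origin and axes as guard_mouth
- washer_center (a point): centre of the loose thrust washer: flat plain steel ring, 60 mm outside, 36 mm hole, 3 mm thick, 30 to 65 g, lying flat; the point is 1.5 mm above its underside. At the start it lies on the tray inside the guard, 70 to 115 mm behind the mouth, at x = -75 to -30 mm in guard_mouth's axes
- washer: the washer as a body; origin in the middle of its underside, z along its axis
- hook_grip (a point): where to grip the drawing hook: in the middle of its wooden crossbar, 34 mm above the bar's underside. x points along the rod towards the nib, y along the bar, z up. The bar is 28 mm thick (x: pinch it there, from above), 100 mm long (y), 50 mm high, and lies level on its rest, underside 30 mm above the tray. The nib is 210 mm ahead of this point (x), at y = 0
- hook: the T-handled hook, about 0.32 kg; origin under the bar's middle. A stiff steel rod 8 mm thick leaves the bar's foot (axis 7.5 mm above the bar's underside) and ends in a round-ended nib 8 mm thick, turned down. The rod is bent from use: the nib's end hangs 4 to 20 mm below the level of the bar's underside, differently each time; only touch tells
- rest: fixed steel rest, 60 x 110 mm: two open saddles carry the ends of the hook's crossbar, the middle 70 mm of the bar is free; their cheeks reach 14 mm up before and behind the bar (44 mm above the tray). Lift the hook straight up out of it. Origin under its middle, axes as the hook's
- trolley: the trolley with the tray; its green mat is the work surface, world z = 0
- wheel_a: bystander: worm wheel on its shaft, 79 mm across, 112 mm high, standing; origin at its underside
- wheel_b: bystander: worm wheel on its hub, 79 mm across, 79 mm high, standing; origin at its underside
- bearing_a: bystander: ball bearing 62 mm across, 16 mm high, lying; origin at its underside

How it is judged (in metres and radians):
On the way, in this order (a step that is already met when the one before it is completed fails the run):
1. the hook has the washer and is drawing it, still under the guard (contact force between hook and washer above 0.1 N and distance of washer_center from where it was at the start of the episode above 0.02 m and y of washer_center in the frame of guard_mouth above 0 m), for 0.1 s.
2. the hook has drawn the washer out, its centre at least 75 mm in front of the mouth, flat on the tray (y of washer_center in the frame of guard_mouth below -0.075 m and height (world z) of washer_center below 0.012 m), for 0.2 s.
At the end, for the whole second after the job is handed in: the washer lies flat and still on the tray, centre 75 to 220 mm in front of the mouth and within 160 mm (rig side) or 200 mm of its middle sideways; the hook lies still on tray or rest, not touching the washer, its rod line 36 mm aside of the washer's centre or its nib 34 mm short of it (y of washer_center in the frame of guard_mouth between -0.22 and -0.075 m and x of washer_center in the frame of guard_mouth between -0.2 and 0.16 m and height (world z) of washer_center below 0.008 m and angle between washer's own z axis and vertical below 0.1 rad and linear speed of each of washer, hook below 0.02 m/s and height (world z) of hook_grip below 0.07 m and contact force between hook and washer below 0.05 N and (y of washer_center in the frame of hook_grip above 0.036 m or y of washer_center in the frame of hook_grip below -0.036 m or x of washer_center in the frame of hook_grip above 0.244 m)).
It fails at once if the hook is pressed into the mat with more than 8 N while its nib is at or behind the guard's mouth (contact force between hook and trolley above 8 N and y of hook_grip in the frame of guard_mouth above -0.23 m and distance of hook_grip from where it was at the start of the episode above 0.05 m).
It fails at once if the hook bears on the washer with more than 8 N (contact force between hook and washer above 8 N).
It fails at once if the guard is pushed or struck with more than 15 N (contact force between guard and anything else above 15 N).
It fails at once if the robot itself pushes the washer (it is drawn with the hook) (contact force between any of the fingers, the arm and washer above 1 N).
It fails at once if a bystander part is shifted by more than 20 mm (distance of any of wheel_a, wheel_b, bearing_a from where it was at the start of the episode above 0.02 m).
It also fails if it takes over 58 s, if anything falls off the work surface, if the arm or the gripper's body presses on something with over 40 N, if the wrist force passes 120 N, or if a joint passes its speed limit or range.

## Working session

There is one attempt and no reset: what is moved stays moved. The work goes in short steps, Python scripts to look and compute and a tool call to move; the robot and the scene stay as the last step left them, time stands still between calls to the robot, and variables do not carry over. Pictures are saved under pics/ and viewed, on a budget of 10 in all, crops included, one or two more only if the job needs it, and the job is handed in when it is done.

Besides the shell and the picture viewer there is one more tool, called after ">>>" by a JSON object that holds its "api" and its "payload". play_rows: Moves the arm, as the interface text tells. Its arguments: {"type":"object","properties":{"increments":{"type":"string"},"squeeze":{"type":"number"}},"required":["increments"]}

```bash
mkdir -p pics
cat > h.py <<'E'
import numpy as np, cv2
from plant import monitor, eyes, job, robot
from scipy.spatial.transform import Rotation as R
def rot(q): return R.from_quat([q[1],q[2],q[3],q[0]])
def grab(n):
    d=eyes.get_image(n); np.savez(f'{n}.npz',**{k:np.array(v) for k,v in d.items()}); return d
def load(n): return dict(np.load(f'{n}.npz'))
def cloud(d):
    v,u=np.mgrid[0:400,0:640]; z=d['depth']
    p=np.stack([(u-d['cx'])/d['fx']*z,(v-d['cy'])/d['fy']*z,z],-1)
    return att(d).apply(p.reshape(-1,3)).reshape(400,640,3)+np.array(d['origin'])
def att(d):
    a=np.array(d['attitude']); return R.from_matrix(a) if a.shape==(3,3) else rot(a)
def onplane(d,u,v,h=0):
    r=att(d).apply([(u-d['cx'])/d['fx'],(v-d['cy'])/d['fy'],1]); o=np.array(d['origin']); return o+r*(h-o[2])/r[2]
E
python3 - <<'E'
from h import *
for n in('scene','top'):
    d=grab(n); cv2.imwrite(f'pics/{n}0.png',d['img']); print(n,d['origin'],d['attitude'],d['fx'],d['cx'],d['cy'])
print(monitor.sense())
E
```

```text
scene [ 1039.24445374 -1434.17328427   712.26709049] [-0.44575409  0.88045753  0.13974425 -0.08105162] 495.8356045443952 321.1371459512162 191.1926608924116
top [ 448.90083677  -83.66074341 1573.74591615] [ 0.02688248 -0.7067085   0.70678092 -0.01735359] 442.46134387013774 319.4933615381601 194.98800176153105
{'clock': 0.1, 'joint_positions': array([-1.45701237e+00,  2.87133016e-01,  1.57804589e+00,  4.72812051e-06,
        1.27857553e+00, -1.49993708e-01]), 'qvel': array([ 2.02653904e-03, -1.37318440e-03, -2.70356476e-03,  7.90641696e-05,
       -6.94696781e-04,  2.34762873e-04]), 'joint_torque': array([ 3.95477236e-04, -4.07298088e+01, -2.93699205e+01, -1.55523444e-04,
        3.42542538e-03,  1.68474583e-05]), 'ee_pos': array([ 175.95791514, -651.047093  ,  230.03990985]), 'orientation': array([-1.08066911e-03,  9.91314779e-01,  1.31506050e-01,  2.18309918e-05]), 'force': array([-0.44540996,  0.24505702, -0.47498617]), 'ft_torque': array([0.03571841, 0.02334139, 0.02518803]), 'finger_gap': 85.39219822882679}
```

View pics/scene0.png

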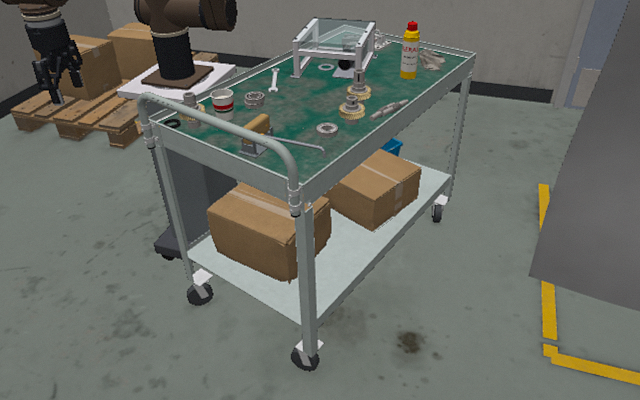

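View pics/top0.png

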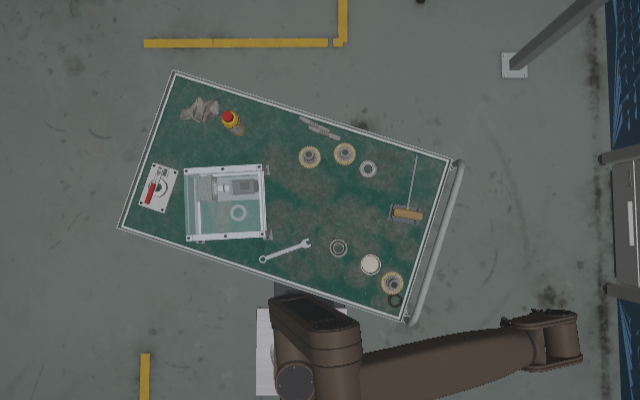

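The top view has world +x up and +y left. The guard is at (185–267, 165–240), the washer at about (238, 212), the hook bar at (408, 213), and its rod runs to the nib at about (416, 155). The wheels are at (310, 157) and (344, 154), and there are bearings at (368, 169) and (338, 248). Next I'll enlarge the crop.

Run:
```python
from h import *
d=load('top'); i=d['img']
cv2.imwrite('pics/c1.png',np.vstack([cv2.resize(i[150:250,170:290],(660,550),interpolation=cv2.INTER_CUBIC)[:, :],]))
cv2.imwrite('pics/c2.png',cv2.resize(i[130:250,300:460],(800,600),interpolation=cv2.INTER_CUBIC))
P=cloud(d)
for n,u,v in [('mat',290,200),('washer',231,212),('barL',398,212),('barm',408,213),('rail',265,200),('wa',310,157),('wb',344,154),('ba',368,163)]: print(n,P[v,u].round(1))
```

```text
mat [529.8  43.   -3. ]
washer [483.7 224.3 134.4]
barL [ 484.9 -327.4   82.8]
barm [ 481.6 -361.4   79.9]
rail [524.7 118.7  96.9]
wa [667.2 -32.3 111.9]
wb [ 6.945e+02 -1.502e+02  5.000e-01]
ba [ 659.6 -234.1   17.6]
```

View pics/c1.png

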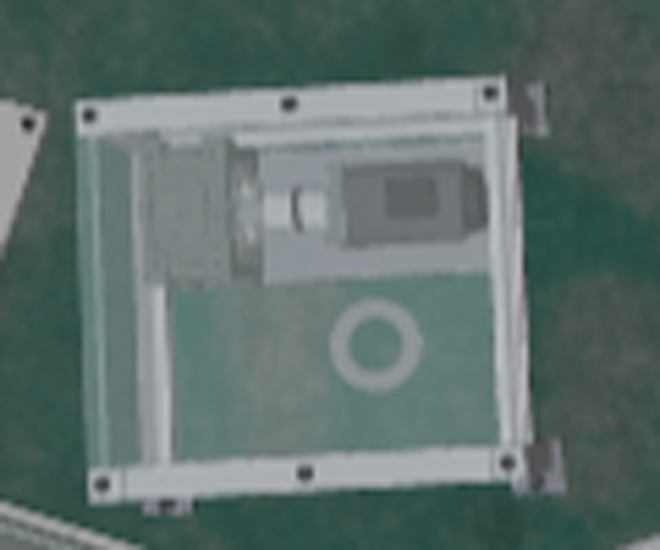

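View pics/c2.png

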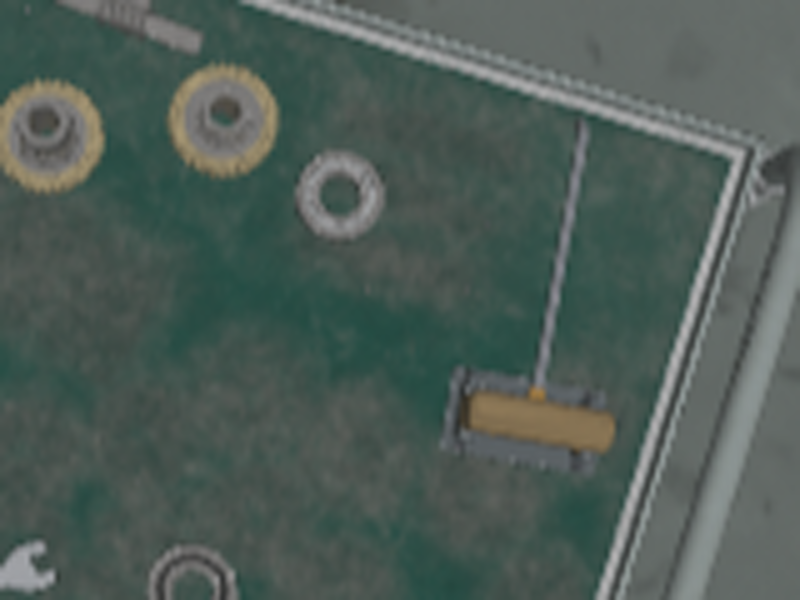

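Run:
```python
from h import *
d=load('top'); P=cloud(d); i=d['img'].astype(int)
c1=lambda a,b,h:onplane(d,170+(a-2.25)/5.5,150+(b-2.25)/5.5,h)
c2=lambda a,b,h:onplane(d,300+(a-2)/5,130+(b-2)/5,h)
print('washer',c1(376,345,3))
print('roof corners',*[c1(a,b,135).round(1) for a,b in[(78,102),(505,76),(522,488),(92,503)]])
print('holes',*[c1(a,b,135).round(1) for a,b in[(89,116),(491,93),(508,463),(102,485)]])
# front rail points
m=(P[...,2]>90)&(P[...,2]<106); m[:, :255]=0; m[:,280:]=0;m[:155]=0;m[245:]=0
q=P[m]; 
for v in range(166,240,8):
    s=P[v,255:275]; print(v,[tuple(x.round(0).astype(int)) for x in s[5:16:1] if x[2]>50])
b=(P[...,2]>70)&(P[...,2]<95); b[:,:385]=0;b[:,430:]=0;b[:200]=0;b[225:]=0
q=P[b].astype(np.float32); print('bar',len(q),np.median(q[:,2]),cv2.minAreaRect(q[:,:2]))
print('bar ends',c2(467,412,80),c2(615,432,80)); print('rod',c2(538,398,37),c2(582,122,32))
print('wb',c2(224,120,50),'wa',c2(48,135,60),'ba',c2(340,195,16),'bb',c2(192,588,16))
s=load('scene');Q=cloud(s)
```

```text
washer [485.69843912 227.60866768   3.        ]
roof corners [627.6 381.6 135. ] [642.9 126.3 135. ] [398.3 114.1 135. ] [389.3 368.6 135. ]
holes [619.2 374.8 135. ] [632.7 134.5 135. ] [413.  122.5 135. ] [399.9 362.9 135. ]
166 [(np.int64(634), np.int64(131), np.int64(134)), (np.int64(634), np.int64(127), np.int64(141)), (np.int64(635), np.int64(125), np.int64(131)), (np.int64(639), np.int64(126), np.int64(103)), (np.int64(641), np.int64(125), np.int64(82))]
174 [(np.int64(608), np.int64(131), np.int64(130)), (np.int64(608), np.int64(128), np.int64(133)), (np.int64(607), np.int64(123), np.int64(140)), (np.int64(612), np.int64(126), np.int64(99)), (np.int64(613), np.int64(124), np.int64(90))]
182 [(np.int64(582), np.int64(131), np.int64(133)), (np.int64(582), np.int64(127), np.int64(136)), (np.int64(581), np.int64(123), np.int64(138)), (np.int64(585), np.int64(125), np.int64(101)), (np.int64(585), np.int64(123), np.int64(97))]
190 [(np.int64(556), np.int64(131), np.int64(132)), (np.int64(555), np.int64(127), np.int64(137)), (np.int64(556), np.int64(124), np.int64(133)), (np.int64(5
[... 1352 characters left out ...]
.int64(93))]
230 [(np.int64(425), np.int64(129), np.int64(136)), (np.int64(425), np.int64(126), np.int64(134)), (np.int64(425), np.int64(123), np.int64(133)), (np.int64(425), np.int64(120), np.int64(132)), (np.int64(425), np.int64(116), np.int64(134)), (np.int64(425), np.int64(114), np.int64(127)), (np.int64(425), np.int64(114), np.int64(103)), (np.int64(424), np.int64(114), np.int64(77)), (np.int64(424), np.int64(114), np.int64(50))]
238 []Traceback (most recent call last):
  File "<stdin>", line 14, in <module>
cv2.error: OpenCV(4.12.0) /io/opencv/modules/imgproc/src/convhull.cpp:143: error: (-215:Assertion failed) total >= 0 && (depth == CV_32F || depth == CV_32S) in function 'convexHull'
```

Run:
```python
from h import *
d=load('top'); P=cloud(d)
c2=lambda a,b,h:onplane(d,300+(a-2)/5,130+(b-2)/5,h)
b=(P[...,2]>70)&(P[...,2]<95); b[:,:385]=0;b[:,430:]=0;b[:200]=0;b[225:]=0
q=np.ascontiguousarray(P[b][:,:2].astype(np.float32)); print('bar',len(q),np.median(P[b][:,2]),cv2.minAreaRect(q.reshape(-1,1,2)))
print('bar ends',c2(467,412,80),c2(615,432,80)); print('rod',c2(538,398,37),c2(582,122,32))
print('wb',c2(224,120,50),'wa',c2(48,135,60),'ba',c2(340,195,16),'bb',c2(192,588,16))
G=rot(monitor.sense()['orientation']).as_matrix(); print(G.round(3))
```

```text
bar 237 78.14150214770075 ((480.8072204589844, -361.6335754394531), (99.02864837646484, 28.08245277404785), 80.40231323242188)
bar ends [ 484.96729694 -311.06148118   80.        ] [ 471.52335228 -410.23843508   80.        ]
rod [ 495.70026254 -366.78931298   37.        ] [ 689.13000726 -400.77358235   32.        ]
wb [ 688.16560424 -149.45216648   50.        ] wa [676.38794514 -27.69767709  60.        ] ba [ 639.90186085 -232.72655802   16.        ] bb [ 363.36857781 -127.4791552    16.        ]
[[ 0.965  0.261 -0.   ]
 [ 0.261 -0.965  0.002]
 [ 0.    -0.002 -1.   ]]
```

```bash
cat > t.py <<'E'
# usage: t.py "last row played" x y z yaw(tool y axis)   keeps track of commanded pose, prints the next increment
import sys, json, os
from h import *
f='cmd.json'
c=json.load(open(f)) if os.path.exists(f) else dict(p=[176.031,-651.628,231.325],m=R.from_quat([.991315,.131508,0,0]).as_quat().tolist())
m=R.from_quat(c['m']); p=np.array(c['p'])
if sys.argv[1]:
    r=np.array(sys.argv[1].split(),float)
    p=p+m.apply(r[:3]*250); m=m*R.from_rotvec(r[3:6]*np.pi)
    json.dump(dict(p=p.tolist(),m=m.as_quat().tolist()),open(f,'w'))
s=monitor.sense(); y=m.as_matrix()[:,1]
print('cmd',p.round(1),'yaw',round(np.arctan2(y[1],y[0]),4)); print('meas',s['ee_pos'].round(1),'t',s['clock'],'F',s['force'].round(2),'gap',round(s['finger_gap'],1),'q',s['joint_positions'].round(2))
if len(sys.argv)>2:
    g=list(map(float,sys.argv[2:6])); c_,s_=np.cos(g[3]),np.sin(g[3])
    M=R.from_matrix(np.array([[-s_,c_,0],[c_,s_,0],[0,0,-1]]).T.reshape(3,3).T if False else np.column_stack([[-s_,c_,0],[c_,s_,0],[0,0,-1]]))
    print('next',(m.inv().apply(np.array(g[:3])-p)/250).round(4),((m.inv()*M).as_rotvec()/np.pi).round(4))
E
python3 t.py "" 330 -500 180 -0.7
```

```text
cmd [ 176.  -651.6  231.3] yaw -1.307
meas [ 176. -651.  230.] t 0.1 F [-0.45  0.25 -0.47] gap 85.4 q [-1.46  0.29  1.58  0.    1.28 -0.15]
next [ 0.7527 -0.425   0.2053] [ 0.      0.     -0.1932]
```

>>> {"api": "play_rows", "payload": {"increments": "0.08 -0.045 0.02 0 0 -0.02 -1; 0.24 -0.135 0.065 0 0 -0.06 -1; 0.42 -0.235 0.115 0 0 -0.11 -1; 0.6 -0.34 0.165 0 0 -0.155 -1; 0.71 -0.4 0.195 0 0 -0.185 -1; 0.75 -0.425 0.205 0 0 -0.193 -1; 0.75 -0.425 0.205 0 0 -0.193 -1"}}

```text
clock: 0.98
ee_pos: [329.8, -499.4, 179.9]
orientation: [-0.0, 0.907, 0.422, -0.0]
force: [-0.7, 0.9, -0.2]
finger_gap: 85.2
```

```bash
python3 t.py "0.75 -0.425 0.205 0 0 -0.193" 480 -361 140 -0.165
```

```text
cmd [ 329.3 -500.2  180.1] yaw -0.7007
meas [ 329.8 -499.4  179.9] t 0.975 F [-0.72  0.95 -0.21] gap 85.2 q [-1.16  0.17  1.82 -0.    1.16 -0.46]
next [0.8141 0.1017 0.1603] [ 0.      0.     -0.1705]
```

>>> {"api": "play_rows", "payload": {"increments": "0.08 0.01 0.015 0 0 -0.02 -1; 0.25 0.03 0.05 0 0 -0.06 -1; 0.45 0.055 0.09 0 0 -0.1 -1; 0.65 0.08 0.13 0 0 -0.14 -1; 0.78 0.097 0.155 0 0 -0.165 -1; 0.814 0.102 0.16 0 0 -0.17 -1; 0.814 0.102 0.16 0 0 -0.17 -1; 0.814 0.102 0.16 0 0 -0.17 -1"}}

```text
clock: 1.98
ee_pos: [479.5, -362.2, 140.5]
orientation: [0.0, 0.764, 0.645, -0.0]
force: [-1.6, -0.7, 0.3]
finger_gap: 85.3
```

```bash
python3 t.py "0.814 0.102 0.16 0 0 -0.17" 480.5 -361 48 -0.165
python3 - <<'E'
from h import *
d=grab('wrist'); cv2.imwrite('pics/w1.png',d['img']); print(d['fx'],d['cx'],d['cy'],d['origin'],d['attitude'])
E
```

```text
cmd [ 480.  -361.1  140.1] yaw -0.1666
meas [ 479.5 -362.2  140.5] t 1.975 F [-1.59 -0.68  0.27] gap 85.3 q [-0.82  0.21  1.84 -0.    1.09 -0.65]
next [0.0005 0.0018 0.3683] [ 0.      0.     -0.0005]
309.70691628693146 319.6218907337394 195.21702736579516 [ 493.83814641 -284.49368819  284.14605786] [ 0.15594443  0.98420463 -0.08282808 -0.01273137]
```

View pics/w1.png

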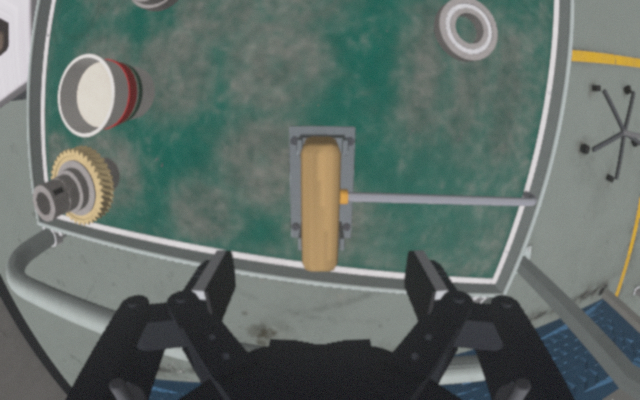

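```bash
cat >> h.py <<'E'
def fish(d,u,v,h):
    x,y=u-d['cx'],v-d['cy']; r=np.hypot(x,y); t=r/d['fx']; r=max(r,1e-9)
    w=att(d).apply([np.sin(t)*x/r,np.sin(t)*y/r,np.cos(t)]); o=np.array(d['origin']); return o+w*(h-o[2])/w[2]
E
python3 - <<'E'
from h import *
d=load('wrist')
for u,v,h in[(320,137,78),(320,271,78),(301,200,78),(339,200,78),(345,198,37),(535,202,34)]: print(fish(d,u,v,h).round(1))
E
```

```text
[ 489.9 -310.4   78. ]
[ 472.8 -411.7   78. ]
[ 469.3 -351.9   78. ]
[ 495.7 -356.3   78. ]
[ 501.3 -369.7   37. ]
[ 697.7 -409.    34. ]
```

>>> {"api": "play_rows", "payload": {"increments": "0 0.004 0.06 0 0 0 -1; 0 0.004 0.16 0 0 0 -1; 0 0.004 0.26 0 0 0 -1; 0 0.004 0.34 0 0 0 -1; 0 0.004 0.368 0 0 0 -1; 0 0.004 0.368 0 0 0 -1; 0 0.004 0.368 0 0 0 1; 0 0.004 0.368 0 0 0 1; 0 0.004 0.368 0 0 0 1; 0 0.004 0.368 0 0 0 1", "squeeze": 70}}

```text
clock: 3.28
ee_pos: [481.1, -361.5, 48.9]
orientation: [0.0, 0.763, 0.646, -0.0]
force: [-0.0, 0.6, 3.8]
finger_gap: 26.8
```

```bash
python3 t.py "0 0.004 0.368 0 0 0" 480.5 -361 120 -0.165
```

```text
cmd [ 481.  -361.2   48.1] yaw -0.1666
meas [ 481.1 -361.5   48.9] t 3.275 F [-0.02  0.6   3.77] gap 26.8 q [-0.81  0.34  1.87 -0.    0.93 -0.65]
next [ 0.0005 -0.0022 -0.2877] [ 0.      0.     -0.0005]
```

>>> {"api": "play_rows", "payload": {"increments": "0 0 -0.04 0 0 0 1; 0 0 -0.14 0 0 0 1; 0 0 -0.26 0 0 0 1; 0 0 -0.36 0 0 0 1; 0 0 -0.4 0 0 0 1; 0 0 -0.4 0 0 0 1; 0 0 -0.4 0 0 0 1"}}

```text
clock: 4.15
ee_pos: [480.3, -360.4, 146.3]
orientation: [-0.002, 0.763, 0.646, -0.0]
force: [-0.4, -0.5, -3.6]
finger_gap: 26.6
```

```bash
python3 t.py "0 0 -0.4 0 0 0" 495 -260 148 0.7
```

```text
cmd [ 481.  -361.2  148.1] yaw -0.1666
meas [ 480.3 -360.4  146.3] t 4.15 F [-0.43 -0.45 -3.58] gap 26.6 q [-0.81  0.21  1.83  0.    1.1  -0.65]
next [ 4.085e-01 -1.200e-02  3.000e-04] [ 0.      0.     -0.2759]
```

>>> {"api": "play_rows", "payload": {"increments": "0.03 0 0 0 0 -0.02 1; 0.1 -0.003 0 0 0 -0.06 1; 0.18 -0.005 0 0 0 -0.11 1; 0.26 -0.008 0 0 0 -0.165 1; 0.34 -0.01 0 0 0 -0.22 1; 0.39 -0.012 0 0 0 -0.26 1; 0.408 -0.012 0 0 0 -0.276 1; 0.408 -0.012 0 0 0 -0.276 1"}}

```text
clock: 5.15
ee_pos: [494.4, -259.3, 146.6]
orientation: [-0.001, 0.422, 0.907, 0.0]
force: [-0.1, 0.7, -4.2]
finger_gap: 27.4
```

```bash
python3 t.py "0.408 -0.012 0 0 0 -0.276" 505 -175 140 1.62
```

```text
cmd [ 495.  -260.1  148.1] yaw 0.7005
meas [ 494.4 -259.3  146.6] t 5.15 F [-0.14  0.7  -4.23] gap 27.4 q [-0.66  0.12  1.94 -0.    1.09 -1.37]
next [0.2345 0.2501 0.0323] [ 0.      0.     -0.2927]
```

>>> {"api": "play_rows", "payload": {"increments": "0.015 0.015 0 0 0 -0.02 1; 0.05 0.05 0 0 0 -0.06 1; 0.09 0.095 0 0 0 -0.115 1; 0.14 0.15 0.01 0 0 -0.17 1; 0.18 0.19 0.02 0 0 -0.225 1; 0.22 0.235 0.03 0 0 -0.27 1; 0.2345 0.25 0.032 0 0 -0.2927 1; 0.2345 0.25 0.032 0 0 -0.2927 1; 0.2345 0.25 0.032 0 0 -0.2927 1"}}

```text
clock: 6.28
ee_pos: [504.9, -175.4, 139.8]
orientation: [-0.0, -0.024, 1.0, -0.0]
force: [-0.1, 0.2, -3.9]
finger_gap: 26.6
```

```bash
python3 t.py "0.2345 0.25 0.032 0 0 -0.2927" 505 -175 70 1.62
python3 - <<'E'
from h import *
for n in('top','wrist'): d=grab(n)
i=load('top')['img']; a=cv2.resize(i[150:270,170:370],(800,480),interpolation=cv2.INTER_CUBIC); cv2.imwrite('pics/t2.png',a)
cv2.imwrite('pics/w2.png',d['img'])
E
```

```text
cmd [ 505.  -175.   140.1] yaw 1.62
meas [ 504.9 -175.4  139.8] t 6.275 F [-0.11  0.17 -3.88] gap 26.6 q [-0.52  0.07  2.   -0.    1.07 -2.14]
next [-1.000e-04  1.000e-04  2.803e-01] [0. 0. 0.]
```

View pics/w2.png

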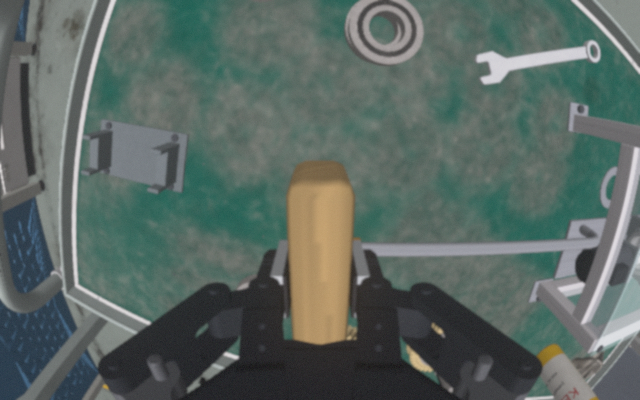

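Run:
```python
from h import *
d=load('wrist')
for z in(100,110,120): print('nib',fish(d,597,243,z).round(1), 'rodbase',fish(d,365,248,z+10).round(1))
t=load('top'); 
# washer ring in top image: sub-pixel via brightness template
i=cv2.cvtColor(t['img'],6)[195:232,222:256].astype(float); cv2.imwrite('pics/x.png',cv2.resize(i,None,fx=8,fy=8))
best=[]
v,u=np.mgrid[195:232,222:256]
for cu in np.arange(234,243,.25):
  for cv_ in np.arange(208,217,.25):
    c=onplane(t,cu,cv_,3); s=442.46/(1573.7-3); r=np.hypot(u-cu,v-cv_)/s
    ring=(r>18)&(r<30); o=((r>32)&(r<38))|(r<16); best.append((i[ring].mean()-i[o].mean(),cu,cv_,c.round(1)))
print(sorted(best,key=lambda b:-b[0])[:3])
```

```text
nib [521.5  87.9 100. ] rodbase [ 517.2 -146.4  110. ]
nib [516.4  73.4 110. ] rodbase [ 512.  -148.3  120. ]
nib [511.2  58.8 120. ] rodbase [ 506.8 -150.2  130. ]
[(np.float64(27.358333333333334), np.float64(237.75), np.float64(212.5), array([485.1, 228.3,   3. ])), (np.float64(27.338911088911075), np.float64(237.75), np.float64(212.25), array([485.9, 228.3,   3. ])), (np.float64(27.204920883324633), np.float64(238.0), np.float64(212.5), array([485.1, 227.4,   3. ]))][ WARN:0@0.591] global loadsave.cpp:1063 imwrite_ Unsupported depth image for selected encoder is fallbacked to CV_8U.
```

View pics/t2.png

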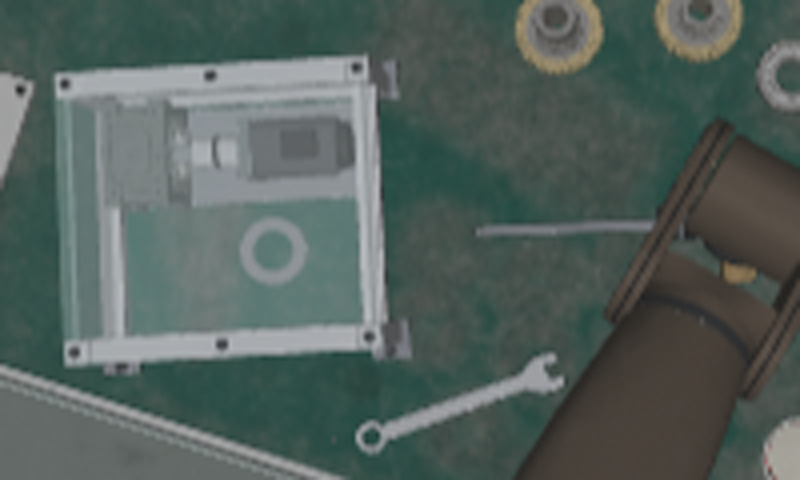

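Run:
```python
from h import *
t=load('top'); f=lambda a,b,h:onplane(t,170+(a-1.5)/4,150+(b-1.5)/4,h).round(1)
print('nib',f(478,232,128),'rod',f(560,230,130),f(640,227,131)); print('foot',f(392,80,3),f(400,340,3))
P=cloud(t); print(P[207,288:312:2,2].round(0))
```

```text
nib [498.1  35.2 128. ] rod [499.7 -32.  130. ] [502.1 -97.2 131. ]
foot [638.3 123.1   3. ] [406.7 114.2   3. ]
[129. 142. 147. 135. 144. 141. 140. 141. 142. 139. 139. 140.]
```

>>> {"api": "play_rows", "payload": {"increments": "0 0 0.04 0 0 0 1; 0 0 0.13 0 0 0 1; 0 0 0.24 0 0 0 1; 0 0 0.34 0 0 0 1; 0 0 0.39 0 0 0 1; 0 0 0.4 0 0 0 1; 0 0 0.4 0 0 0 1; 0 0 0.4 0 0 0 1; 0 0 0.4 0 0 0 1"}}

```text
clock: 7.5
ee_pos: [505.6, -175.3, 41.0]
orientation: [0.001, -0.025, 1.0, -0.0]
force: [0.4, -1.2, -3.5]
finger_gap: 27.3
```

>>> {"api": "play_rows", "payload": {"increments": "0 0 0.004 0 0 0 1; 0 0 0.008 0 0 0 1; 0 0 0.008 0 0 0 1; 0 0 0.008 0 0 0 1"}}

```text
clock: 8.0
ee_pos: [504.9, -175.0, 38.0]
orientation: [-0.0, -0.025, 1.0, 0.0]
force: [0.4, 0.1, -3.9]
finger_gap: 27.3
```

>>> {"api": "play_rows", "payload": {"increments": "0 0 0.004 0 0 0 1; 0 0 0.008 0 0 0 1; 0 0 0.008 0 0 0 1; 0 0 0.008 0 0 0 1"}}

```text
clock: 8.5
ee_pos: [505.0, -175.0, 36.0]
orientation: [-0.0, -0.025, 1.0, 0.0]
force: [-0.2, -0.3, -2.9]
finger_gap: 27.0
```

>>> {"api": "play_rows", "payload": {"increments": "0 0 0.004 0 0 0 1; 0 0 0.008 0 0 0 1; 0 0 0.008 0 0 0 1; 0 0 0.008 0 0 0 1"}}

```text
clock: 9.0
ee_pos: [505.0, -175.0, 34.1]
orientation: [-0.0, -0.025, 1.0, 0.0]
force: [-0.8, 0.3, -3.9]
finger_gap: 27.2
```

>>> {"api": "play_rows", "payload": {"increments": "0 0 0.004 0 0 0 1; 0 0 0.006 0 0 0 1; 0 0 0.006 0 0 0 1; 0 0 0.006 0 0 0 1"}}

```text
clock: 9.5
ee_pos: [505.0, -175.0, 32.6]
orientation: [0.0, -0.025, 1.0, -0.0]
force: [0.6, 0.1, -3.5]
finger_gap: 26.8
```

cmd z = 32.6, still free.

>>> {"api": "play_rows", "payload": {"increments": "0 0 0.004 0 0 0 1; 0 0 0.008 0 0 0 1; 0 0 0.008 0 0 0 1; 0 0 0.008 0 0 0 1"}}

```text
clock: 10.0
ee_pos: [505.0, -175.0, 30.5]
orientation: [-0.0, -0.025, 1.0, 0.0]
force: [-0.4, -0.5, -3.5]
finger_gap: 27.1
```

>>> {"api": "play_rows", "payload": {"increments": "0 0 0.004 0 0 0 1; 0 0 0.006 0 0 0 1; 0 0 0.006 0 0 0 1; 0 0 0.006 0 0 0 1"}}

```text
clock: 10.5
ee_pos: [505.0, -175.0, 29.1]
orientation: [0.0, -0.025, 1.0, -0.0]
force: [0.8, -1.0, -2.6]
finger_gap: 27.1
```

```bash
python3 -c "
from h import *
s=monitor.sense();print(s['force'],s['ft_torque'])"
```

```text
[ 0.77641216 -0.97727158 -2.5803637 ] [-0.02676658  0.00267197 -0.01821384]
```

>>> {"api": "play_rows", "payload": {"increments": "0 0 0.003 0 0 0 1; 0 0 0.006 0 0 0 1; 0 0 0.006 0 0 0 1; 0 0 0.006 0 0 0 1"}}

```text
clock: 11.0
ee_pos: [505.0, -175.0, 27.6]
orientation: [0.0, -0.025, 1.0, -0.0]
force: [-0.0, -0.6, -3.1]
finger_gap: 27.0
```

```bash
python3 -c "
from h import *
s=monitor.sense();print(s['force'],s['ft_torque'])"
```

```text
[-0.03539024 -0.6453935  -3.1069276 ] [ 0.04171886  0.05142411 -0.02845389]
```

>>> {"api": "play_rows", "payload": {"increments": "0 0 0.003 0 0 0 1; 0 0 0.004 0 0 0 1; 0 0 0.004 0 0 0 1; 0 0 0.004 0 0 0 1"}}

```text
clock: 11.5
ee_pos: [505.1, -175.1, 26.8]
orientation: [0.0, -0.025, 1.0, 0.0]
force: [-0.2, -0.2, 0.0]
finger_gap: 27.2
```

```bash
python3 -c "
from h import *
s=monitor.sense();print(s['force'],s['ft_torque'])"
```

```text
[-0.18987912 -0.15091991  0.02696056] [0.42077323 0.11484972 0.0532644 ]
```

>>> {"api": "play_rows", "payload": {"increments": "0 0 0.003 0 0 0 1; 0 0 0.004 0 0 0 1; 0 0 0.004 0 0 0 1; 0 0 0.004 0 0 0 1"}}

```text
clock: 12.0
ee_pos: [505.2, -175.2, 25.9]
orientation: [0.0, -0.025, 1.0, -0.0]
force: [-1.2, -2.0, 2.6]
finger_gap: 27.2
```

```bash
python3 -c "
from h import *
s=monitor.sense();print(s['force'],s['ft_torque'])"
```

```text
[-1.21732125 -1.95965367  2.55007838] [0.8547914  0.19420304 0.15044945]
```

```bash
python3 t.py "0 0 0.458 0 0 0" 493.5 20 46 1.62
```

```text
cmd [ 505.  -175.    25.6] yaw 1.62
meas [ 505.2 -175.2   25.9] t 12.0 F [-1.22 -1.96  2.55] gap 27.2 q [-0.52  0.25  2.04  0.    0.85 -2.14]
next [ 0.0075  0.7814 -0.0817] [0. 0. 0.]
```

>>> {"api": "play_rows", "payload": {"increments": "0 0 -0.04 0 0 0 1; 0 0.02 -0.082 0 0 0 1; 0.001 0.1 -0.082 0 0 0 1; 0.002 0.22 -0.082 0 0 0 1; 0.003 0.36 -0.082 0 0 0 1; 0.005 0.5 -0.082 0 0 0 1; 0.006 0.63 -0.082 0 0 0 1; 0.007 0.73 -0.082 0 0 0 1; 0.007 0.775 -0.082 0 0 0 1; 0.0075 0.781 -0.082 0 0 0 1"}}

```text
clock: 13.25
ee_pos: [493.0, 20.8, 45.9]
orientation: [-0.0, -0.025, 1.0, -0.0]
force: [0.7, -0.0, -3.6]
finger_gap: 27.1
```

```bash
python3 t.py "0.0075 0.781 -0.082 0 0 0" 493.5 20 27.2 1.62
python3 - <<'E'
from h import *
for n in('top','scene','wrist'): grab(n)
a=cv2.resize(load('top')['img'][185:240,210:300],(800,489),interpolation=cv2.INTER_CUBIC)
s=cv2.resize(load('scene')['img'][10:90,280:390],(440,320),interpolation=cv2.INTER_CUBIC)
cv2.imwrite('pics/t3.png',a); cv2.imwrite('pics/s3.png',s)
w=load('wrist'); 
cv2.imwrite('pics/w3.png',cv2.resize(w['img'][150:330,440:640],(800,600)))
E
```

```text
cmd [493.5  19.9  46.1] yaw 1.62
meas [493.   20.8  45.9] t 13.25 F [ 0.72 -0.02 -3.56] gap 27.1 q [-0.16  0.13  2.14 -0.    0.87 -1.79]
next [-0.      0.0004  0.0755] [0. 0. 0.]
```

View pics/t3.png

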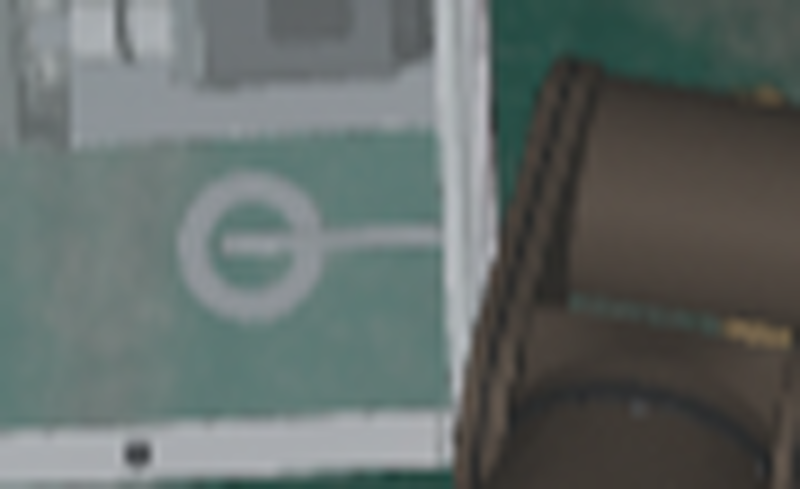

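The top crop shows the rod's end at (222–235, 243) inside the hole, whose centre is about (251, 247). Allowing for parallax, the nib is within 3 mm of the centre, so I'll lower it gently.

>>> {"api": "play_rows", "payload": {"increments": "0 0 0.015 0 0 0 1; 0 0 0.04 0 0 0 1; 0 0 0.06 0 0 0 1; 0 0 0.067 0 0 0 1; 0 0 0.068 0 0 0 1; 0 0 0.068 0 0 0 1; 0 0 0.068 0 0 0 1"}}

```text
clock: 14.28
ee_pos: [493.7, 19.9, 29.3]
orientation: [0.0, -0.025, 1.0, -0.0]
force: [-0.5, 1.1, -3.8]
finger_gap: 27.0
```

```bash
python3 t.py "0 0 0.068 0 0 0" 493.5 20 27.2 1.62;python3 -c "
from h import *
s=monitor.sense();print(s['force'],s['ft_torque'])"
```

```text
cmd [493.5  19.9  29.1] yaw 1.62
meas [493.7  19.9  29.3] t 14.275 F [-0.45  1.14 -3.78] gap 27.0 q [-0.17  0.16  2.14 -0.    0.84 -1.79]
next [-0.      0.0004  0.0075] [0. 0. 0.]
[-0.45135122  1.13577183 -3.77952042] [-0.02901658 -0.02456125  0.01124626]
```

>>> {"api": "play_rows", "payload": {"increments": "0 0 0.002 0 0 0 1; 0 0 0.005 0 0 0 1; 0 0 0.005 0 0 0 1; 0 0 0.005 0 0 0 1"}}

```text
clock: 14.78
ee_pos: [493.5, 19.9, 27.8]
orientation: [-0.0, -0.025, 1.0, 0.0]
force: [-0.1, 0.3, -3.8]
finger_gap: 27.3
```

```bash
python3 t.py "0 0 0.005 0 0 0" 493.5 20 27.2 1.62;python3 -c "
from h import *
s=monitor.sense();print(s['force'],s['ft_torque'])"
```

```text
cmd [493.5  19.9  27.8] yaw 1.62
meas [493.5  19.9  27.8] t 14.775 F [-0.06  0.28 -3.82] gap 27.3 q [-0.17  0.17  2.14 -0.    0.83 -1.79]
next [-0.      0.0004  0.0025] [0. 0. 0.]
[-0.05618648  0.28000075 -3.82050069] [-0.05258809  0.04239128 -0.02074466]
```

>>> {"api": "play_rows", "payload": {"increments": "0 0 0.0025 0 0 0 1; 0 -0.008 0.003 0 0 0 1; 0 -0.024 0.003 0 0 0 1; 0 -0.044 0.003 0 0 0 1; 0 -0.07 0.003 0 0 0 1; 0 -0.1 0.003 0 0 0 1; 0 -0.135 0.003 0 0 0 1; 0 -0.17 0.003 0 0 0 1; 0 -0.195 0.003 0 0 0 1; 0 -0.2 0.003 0 0 0 1"}}

```text
clock: 16.02
ee_pos: [496.1, -30.8, 27.2]
orientation: [0.0, -0.024, 1.0, -0.0]
force: [-0.1, 0.1, -2.5]
finger_gap: 26.7
```

```bash
python3 t.py "0 -0.2 0.003 0 0 0" ;python3 -c "
from h import *
s=monitor.sense();print(s['force'],s['ft_torque'])
grab('top')
cv2.imwrite('pics/t4.png',cv2.resize(load('top')['img'][185:240,210:300],(800,489),interpolation=cv2.INTER_CUBIC))"
```

```text
cmd [496.  -30.   27.1] yaw 1.62
meas [496.1 -30.8  27.2] t 16.025 F [-0.11  0.13 -2.49] gap 26.7 q [-0.27  0.17  2.13 -0.    0.83 -1.89]
[-0.11480563  0.1336572  -2.49276142] [0.44889816 0.07668397 0.03960232]
```

View pics/t4.png

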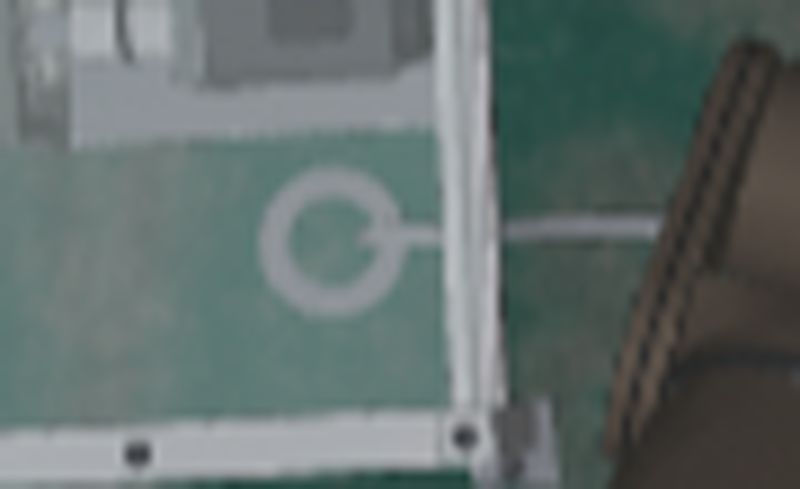

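The washer has moved about 32 mm (its centre is now at (331, 242)), with the nib at the hole's front edge. I'll keep pulling.

>>> {"api": "play_rows", "payload": {"increments": "0 -0.015 0 0 0 0 1; 0 -0.045 0 0 0 0 1; 0 -0.085 0 0 0 0 1; 0 -0.125 0 0 0 0 1; 0 -0.165 0 0 0 0 1; 0 -0.205 0 0 0 0 1; 0 -0.245 0 0 0 0 1; 0 -0.285 0 0 0 0 1; 0 -0.315 0 0 0 0 1; 0 -0.325 0 0 0 0 1"}}

```text
clock: 17.32
ee_pos: [500.0, -111.8, 27.1]
orientation: [0.0, -0.024, 1.0, -0.0]
force: [-0.1, 0.6, -2.2]
finger_gap: 27.2
```

```bash
python3 t.py "0 -0.325 0 0 0 0" ;python3 -c "
from h import *
s=monitor.sense();print(s['force'],s['ft_torque'])"
```

```text
cmd [ 500.  -111.2   27.1] yaw 1.62
meas [ 500.  -111.8   27.1] t 17.325 F [-0.15  0.61 -2.17] gap 27.2 q [-0.42  0.2   2.1  -0.    0.84 -2.04]
[-0.14549996  0.60652224 -2.17285042] [ 0.55306404 -0.05741384 -0.04521378]
```

>>> {"api": "play_rows", "payload": {"increments": "0 -0.015 0 0 0 0 1; 0 -0.05 0 0 0 0 1; 0 -0.1 0 0 0 0 1; 0 -0.15 0 0 0 0 1; 0 -0.2 0 0 0 0 1; 0 -0.25 0 0 0 0 1; 0 -0.3 0 0 0 0 1; 0 -0.35 0 0 0 0 1; 0 -0.385 0 0 0 0 1; 0 -0.4 0 0 0 0 1"}}

```text
clock: 18.58
ee_pos: [504.9, -211.8, 27.1]
orientation: [0.0, -0.024, 1.0, -0.0]
force: [-0.1, 2.1, -2.8]
finger_gap: 26.9
```

>>> {"api": "play_rows", "payload": {"increments": "0 0 0 0 0 0 1; 0 0 0 0 0 0 1; 0 0 0 0 0 0 1"}}

```text
clock: 18.95
ee_pos: [505.1, -211.2, 27.3]
orientation: [0.0, -0.025, 1.0, -0.0]
force: [0.6, -1.6, -2.0]
finger_gap: 27.0
```

```bash
python3 t.py "0 -0.4 0 0 0 0" ;python3 -c "
from h import *
s=monitor.sense();print(s['force'],s['ft_torque'])
grab('top');grab('wrist')
a=cv2.resize(load('top')['img'][150:270,210:370],(640,480),interpolation=cv2.INTER_CUBIC)
cv2.imwrite('pics/t5.png',a)"
```

```text
cmd [ 504.9 -211.1   27.1] yaw 1.62
meas [ 505.1 -211.2   27.3] t 18.95 F [ 0.64 -1.59 -2.  ] gap 27.0 q [-0.58  0.27  2.01 -0.    0.86 -2.2 ]
[ 0.63781284 -1.58866714 -2.00116572] [0.12872393 0.04203158 0.02996678]
```

View pics/t5.png

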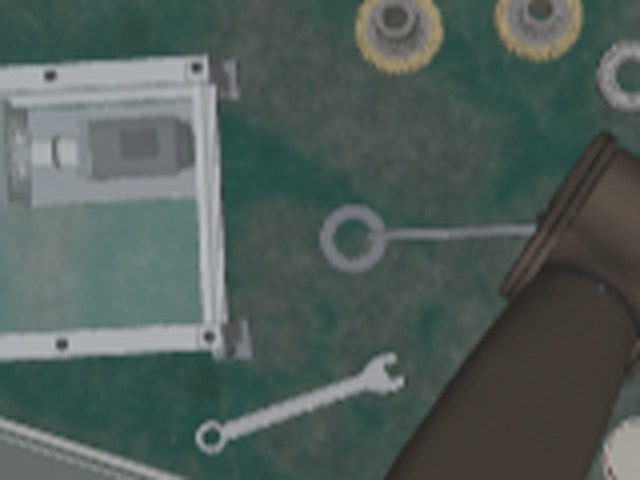

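The washer's centre at crop (353, 238) puts it about 104 mm in front of the mouth. I'll ease the nib forward, lift it clear, back off 40 mm, and set the hook down with a slight pitch so the bar lands.

>>> {"api": "play_rows", "payload": {"increments": "0 0.015 0 0 0 0 1; 0 0.03 -0.01 0 0 0 1; 0 0.03 -0.05 0 0 0 1; 0 0.03 -0.09 0 0 0 1; 0 0.03 -0.1 0 0 0 1; 0 -0.02 -0.1 0 0 0 1; 0 -0.09 -0.1 0 0 0 1; 0 -0.145 -0.1 0 0 0 1; 0 -0.16 -0.1 0 0 0 1; 0 -0.16 -0.1 0 0 0 1"}}

```text
clock: 20.3
ee_pos: [506.6, -251.4, 51.8]
orientation: [-0.0, -0.024, 1.0, 0.0]
force: [-0.2, -0.1, -2.1]
finger_gap: 27.1
```

```bash
python3 t.py "0 -0.16 -0.1 0 0 0" ;python3 -c "
from h import *
grab('top')
t=load('top'); P=cloud(t)
i=cv2.cvtColor(t['img'],6).astype(float); v,u=np.mgrid[0:400,0:640]; best=[]
for cu in np.arange(292,304,.5):
  for cv_ in np.arange(203,216,.5):
    r=np.hypot(u-cu,v-cv_)/.2815; ring=(r>19)&(r<29); o=((r>32)&(r<38))|(r<16); best.append((i[ring].mean()-i[o].mean(),cu,cv_,onplane(t,cu,cv_,3).round(1)))
print(max(best,key=lambda b:b[0]))"
```

```text
cmd [ 506.8 -251.    52.1] yaw 1.62
meas [ 506.6 -251.4   51.8] t 20.3 F [-0.17 -0.14 -2.11] gap 27.1 q [-0.64  0.27  1.96  0.    0.91 -2.26]
(np.float64(39.6481913108335), np.float64(298.0), np.float64(209.0), array([497.5,  13.9,   3. ]))
```

>>> {"api": "play_rows", "payload": {"increments": "0 0 0.02 -0.003 0 0 1; 0 0 0.05 -0.007 0 0 1; 0 0 0.08 -0.011 0 0 1; 0 0 0.105 -0.0129 0 0 1; 0 0 0.12 -0.0129 0 0 1; 0 0 0.128 -0.0129 0 0 1; 0 0 0.132 -0.0129 0 0 1; 0 0 0.132 -0.0129 0 0 1; 0 0 0.132 -0.0129 0 0 1"}}

```text
clock: 21.48
ee_pos: [507.0, -251.1, 19.3]
orientation: [-0.0, -0.025, 0.999, 0.02]
force: [-0.5, -0.1, -3.5]
finger_gap: 26.5
```

```bash
python3 t.py "0 0 0.132 -0.0129 0 0" ;python3 -c "
from h import *
s=monitor.sense();print(s['force'],s['ft_torque'],s['orientation'])"
```

```text
cmd [ 506.8 -251.    19.1] yaw 1.62
meas [ 507.  -251.1   19.3] t 21.475 F [-0.54 -0.12 -3.55] gap 26.5 q [-0.65  0.33  1.96  0.04  0.88 -2.3 ]
[-0.53522016 -0.11943198 -3.54981639] [-0.05497429 -0.01604058  0.03967486] [-2.49836130e-04 -2.45981794e-02  9.99495670e-01  2.00816489e-02]
```

>>> {"api": "play_rows", "payload": {"increments": "0 0 0.003 0 0 0 1; 0 0 0.005 0 0 0 1; 0 0 0.005 0 0 0 1"}}

```text
clock: 21.85
ee_pos: [507.0, -251.1, 19.2]
orientation: [-0.001, -0.025, 0.999, 0.02]
force: [-3.8, 2.2, 5.8]
finger_gap: 27.0
```

```bash
python3 t.py "0 0 0.005 0 0 0" ;python3 -c "
from h import *
s=monitor.sense();print(s['force'],s['ft_torque'])"
```

```text
cmd [ 506.8 -251.    17.8] yaw 1.62
meas [ 507.  -251.1   19.2] t 21.85 F [-3.78  2.15  5.83] gap 27.0 q [-0.65  0.33  1.96  0.04  0.88 -2.3 ]
[-3.78490707  2.15259768  5.83061543] [ 0.30978319  0.51700388 -0.02750516]
```

Down on the mat. Next I'll open partway, then rise.

>>> {"api": "play_rows", "payload": {"increments": "0 0 -0.003 0 0 0 1; 0 0 -0.003 0 0 0 0.1; 0 0 -0.003 0 0 0 -0.2; 0 0 -0.003 0 0 0 -0.2; 0 0 -0.003 0 0 0 -0.2; 0 0 -0.003 0 0 0 -0.2"}}

```text
clock: 22.6
ee_pos: [506.8, -251.0, 18.5]
orientation: [-0.001, -0.025, 0.999, 0.02]
force: [-0.1, 0.2, 0.8]
finger_gap: 51.2
```

>>> {"api": "play_rows", "payload": {"increments": "0 0 -0.02 0 0 0 -0.2; 0 0 -0.07 0 0 0 -0.2; 0 0 -0.15 0 0 0 -0.2; 0 0 -0.26 0 0 0 -0.2; 0 0 -0.36 0 0 0 -0.2; 0 0 -0.4 0 0 0 -0.2; 0 0 -0.4 0 0 0 -0.2; 0 0 -0.4 0 0 0 -0.2"}}

```text
clock: 23.6
ee_pos: [506.4, -254.6, 117.5]
orientation: [-0.001, -0.025, 0.999, 0.021]
force: [0.6, 0.4, 0.3]
finger_gap: 51.1
```

Run:
```python
from h import *
for n in('top','wrist'): grab(n)
a=load('top')['img'][140:260,230:430]; a=cv2.resize(a,(500,300),interpolation=cv2.INTER_CUBIC)
w=cv2.resize(load('wrist')['img'],(480,300)); cv2.imwrite('pics/f.png',np.vstack([a,np.pad(w,((0,0),(0,20),(0,0)))]))
s=monitor.sense();print(s['ee_pos'],s['finger_gap'],s['clock'],s['force'])
```

```text
[ 506.33320937 -254.51003579  117.17055585] 51.25418222826815 23.7 [-0.66159179 -0.57154182 -0.43727797]
```

View pics/f.png

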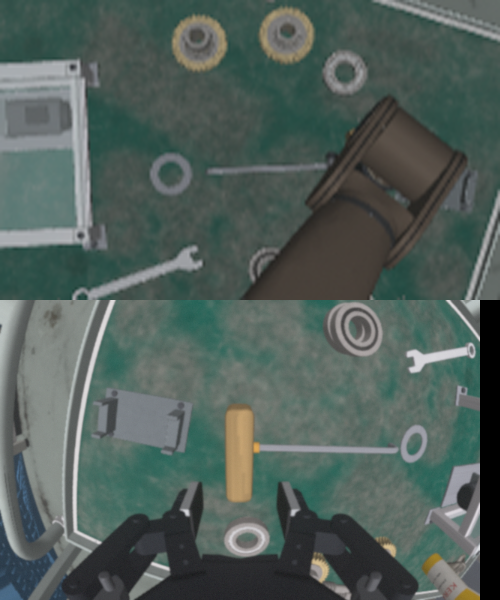

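The hook lies flat. In the top view its nib at (208, 172) is about 50 mm short of the washer's centre at (171, 174), and the bystanders haven't moved. I'll hand in.

```bash
python3 -c "
from h import *
print(job.hand_in(), monitor.sense()['clock'])"
```

```text
the job is handed in; nothing more can be done
the job is handed in; nothing more can be done
```

The washer is out and lies on the mat about 104 mm in front of the guard's mouth. I handed the job in at about 24 s of the 58 s allowed; the hand-in gives no verdict.

- **What I did:** I took the hook by its crossbar and felt for the mat in front of the guard, where the nib touched with the bar's underside about 9 mm up. I then lowered the nib into the washer's hole and drew it out in a straight pull. The nib bore on the mat with roughly 2 N, estimated from the wrist moment. I lifted the nib clear, backed off 40 mm, set the hook down on the tray and released it.
- **Last checks:** In the last pictures the washer is near world (497, 14) mm. The nib is about 50 mm short of its centre, with a visible gap to the ring, against the 34 mm required. The hook lies flat, and the bystander parts look unmoved.
- **Not checked or in disagreement:**
  - The washer's flatness and stillness were judged from the pictures only.
  - The nib's sideways position differed by about 3 mm between the top camera and the geometry, well inside the hole's slack.
  - The nib position from the wrist camera was off by 20 to 50 mm, so I didn't use it.

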